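Hold a bisque cup up to the gauge pointer on the marking jig

TASK

Stand the white bisque cup upright in the middle of the round plate of the green marking jig, with the lever still up, and let go of it. Then press the jig's spring-loaded red lever pad down until the cup has risen so that its rim is level with the tip of the red pointer on the post, and finish while holding the lever there (do not let go: it springs back). Do not tip the cup, and leave the terracotta cup and the plaster mould where they are.

Things in the scene. Friction and masses are not known exactly. Their poses are not given: they have to be found in the camera images.
- bisque_cup: Off-white unglazed (bisque) cup, tapered and open at the top, on the right part of the table: 76 mm high, 68 mm across the rim, about 44 mm across the foot; hollow, 0.11 to 0.23 kg. Origin at the centre of its underside, z up.
- cup_rim (a point): Centre of the white cup's mouth at rim height, 76 mm above its underside.
- lift_jig: Marking jig, fixed to the table: green base plate 130 x 190 x 10 mm. Origin on the table surface, on the vertical axis of the round lift plate; z up. At yaw 0 the lever reaches out to +y and the thin steel gauge post (12 mm thick, 175 mm high) stands at x +75, y -60 mm. The jig stands turned about z by a yaw of 0.2 to 0.55 rad.
- plate_top (a point): Centre of the upper face of the round aluminium lift plate (92 mm across, 8 mm thick, a thin dark ring of 68 mm diameter drawn on it). 58 mm above the table when the lever is up; it rises straight up as the lever is pressed, carrying what stands on it.
- lever (a joint): Angle of the jig's lever in rad: 0 is up (at rest, where its spring returns it), 0.5 is the lower stop. The pivot axis is horizontal, along the jig's x axis, 60 mm above the table and 85 mm from the plate's axis on the jig's +y side. The plate rises 65 mm per rad (6.5 mm per 0.1 rad). Pressing on the pad takes about 5 N at first and about 6 to 10 N in the working range; the cup must rise by between 12 and 28 mm.
- lever_pad (a point): Centre of the upper face of the red square press pad (44 x 44 mm, 14 mm thick) at the end of the lever, 120 mm from the pivot. It is about 100 mm above the table when the lever is up and sinks about 12 mm per 0.1 rad, that is 1.85 times as far as the plate rises; it turns with the lever (sloping 0.28 rad up towards its free end at rest, level at 0.28 rad).
- pointer_tip (a point): Tip of the thin red pointer (5 mm thick) that is clamped to the gauge post by a brass collar; it aims at the plate's axis and ends 50 mm from it, 146 to 162 mm above the table. It is fixed; its height differs from one start to the next. The cup's rim has to be at the height of this tip.
- terra_cup: Reddish brown terracotta cup, 66 mm across and 63 mm high; bystander. Origin at the centre of its underside.
- plaster_mould: Cream-white plaster mould block, 85 x 68 x 57 mm, with a round hole in its top; bystander. Origin at the centre of its underside.
- panel_edge (a point): Point on the front edge, 300 mm above the table, of the tall dark wooden upright board that stands on the table, left of the jig (fixed, always in the same place): 19 mm thick across y; it runs from here 360 mm straight back (+x) and is 790 mm high. Arm and wrist must pass in front of it (on the robot's side) when crossing between the table's left and right parts; all of the work lies to the right of it or in front of it.
Things that resemble listed ones, but are neither listed nor needed, are in the scene too. Leave any yellow look-alike of the bisque_cup alone.

How it is judged:
On the way:
1. the white cup stands in the middle of the lift plate, let go, with the lever still up (horizontal distance between bisque_cup and plate_top below 0.015 m and z of bisque_cup in the frame of plate_top between -0.004 and 0.004 m and angle between bisque_cup's own z axis and vertical below 0.1 rad and contact force between the fingers and bisque_cup below 0.1 N and value of joint lever below 0.06 rad), for 0.2 s.
At the end, for the whole second after the job is handed in: The fingers hold the lever down (more than 2 N on it) so that the white cup's rim is within 5 mm of the pointer tip's height; the cup stands still and upright (within 0.1 rad) on the lift plate, within 15 mm of its centre, touched by nothing else; this stays so through the last second (z of cup_rim in the frame of pointer_tip between -0.005 and 0.005 m and horizontal distance between bisque_cup and plate_top below 0.015 m and z of bisque_cup in the frame of plate_top between -0.004 and 0.004 m and angle between bisque_cup's own z axis and vertical below 0.1 rad and linear speed of bisque_cup below 0.02 m/s and contact force between each of the arm, the fingers and bisque_cup below 0.1 N and contact force between the fingers and lever above 2 N); the arm keeps its last pose, push and grip.
It fails at once if the white cup is tipped over (angle between bisque_cup's own z axis and vertical above 0.6 rad).
It fails at once if the terracotta cup is displaced by more than 25 mm (distance of terra_cup from where it was at the start of the episode above 0.025 m).
It fails at once if the plaster mould is displaced by more than 25 mm (distance of plaster_mould from where it was at the start of the episode above 0.025 m).
It also fails if it takes over 56 s, if anything falls off the work surface, if the arm or the gripper's body presses on something with over 40 N, if the wrist force passes 120 N, or if a joint passes its speed limit or range.

ROBOT

A 7-joint arm with a two-finger parallel gripper is mounted at the origin on a cart in front of the work surface, level with it; the furniture and walls round the work are solid. World frame = base frame: x ahead of the robot, y to its left, z up, the work surface at z = 0. Lengths are in m, angles in rad, forces in N, time in s.
With the tool pointing down it reaches from about 0.4 to 0.875 m from the base axis. Payload 6.5 kg.
Tool frame: the origin (TCP) lies on the mounting face of the last link; the fingertips stand 173 mm ahead of it and the grasp point (between the pads) lies 155 mm ahead of it; z points along the fingers, y is the line along which they close (so a half turn about z gives the same grasp; the last joint's range is limited). The gripper opens to 85 mm and grips with 20 to 120 N. Pads are 22 mm wide; open, the fingers measure 114 mm over their backs; the gripper's body (76 mm by 85 mm) begins 54 mm behind the grasp point. The pads swing forward as they close: fully open they stand 13 mm farther back than shut.
Start: joints at [1.058, 0.536, -0.004, 1.538, 0.003, 1.067, -0.071], TCP at [0.281, -0.586, 0.405] pointing down, gripper open.
Joint ranges: [-2.7, 2.7], [-0.37, 2.16], [-1.27, 1.26], [0.24, 2.4], [-1.31, 4.45], [0.19, 1.91], [-2.76, 2.76]. Speed limits (rad/s): [2.39, 2.39, 3.14, 3.14, 3.14, 3.14, 3.14].

INTERFACE

Orientations are given as [roll, pitch, yaw] about the fixed x, y, z axes, in that order (R = Rz(yaw) Ry(pitch) Rx(roll)).
In Python, from cell import arm gives the robot as it stands. The module is installed in compiled form; this text tells all that it offers.
- The arm moves only by the tool servo_tool, never from a script. Its arguments are lists of equal length, an entry for each row: "rotation": the turn, a rotation vector about the world's x, y, z in rad, a list of three; "translation": the shift along the world's x, y, z in cm, a list of three; "hand": the opening in per cent of the stroke, from 0 (shut) to 100 (fully open). A call has exactly 10 rows; each row shifts and turns the commanded pose from where the row before left it; what a row does not reach is not made up. A row lasts 1/12 s, in which the tool goes at most 41.7 mm and 7.16 degrees, less where a joint would pass 70% of its speed; a pose out of reach is approached as far as the arm can. A call is refused whole if a number of a shift passes 4.17 or a number of a turn 0.125, either way. A call with a gripper value outside its range is refused whole. The fingers move at their own pace and stop on an object; "squeeze" is the grip in N (left out, the last holds). Time passes only in rows, so rows that do not move let the fingers close, or fill a call up. It gives the time, the measured TCP pose, the force, the opening and the grip force at its end, in the units of the state.
- arm.get_state(): the state, without advancing time (a new reading comes with each control period).
- arm.get_image(name): name is "scene" or "top"; returns (picture, depth): 480x640x3 uint8, blue, green, red; 480x640 float32, m along the optical axis (not along the pixel's ray), 0 where there is no reading.
- arm.camera_info(name): a dict with "K" (3x3 intrinsics, pixels), "R" (3x3) and "t" (3): a world point X has camera coordinates R X + t. Camera axes: x right, y down, z forward; pixel columns grow to the right and rows downward; lengths in m; the calibration is good to about 2 mm. A picture is of the moment at which its call begins. camera_info takes no time and is no camera call.
- arm.hand_in(): hands the job in; it is judged then, once.
The state is a dict: "time": time; "joint_positions": joint angles; "dq": joint speeds; "joint_torque": joint torques, N m; "tool_pos": TCP position; "eef_rot": TCP orientation; "contact_force": force on the tool from outside, world axes, zero at the start; "wrist_torque": the same for the moment, N m; "opening": finger opening in m; "grasp_force": force on a finger pad.
Only numpy, scipy, OpenCV 4.12 (cv2) and the standard library are available. Lean on these libraries where they do the work, as an engineer would, in place of code of your own. Each camera call takes 0.05 s, during which the arm holds its last target. There are 200 camera calls.

## Working session

There is one attempt and no reset: what is moved stays moved. The work goes in short steps, Python scripts to look and compute and a tool call to move; the robot and the scene stay as the last step left them, time stands still between calls to the robot, and variables do not carry over. Pictures are saved under pics/ and viewed, at most 10 in all, crops included, and the job is handed in when it is done.

Besides the shell and the picture viewer there is one more tool, called as name(argument=value, ...) on one line, values as JSON. servo_tool: Moves the arm, as the interface text tells. Its arguments: {"type":"object","properties":{"rotation":{"type":"array","items":{"type":"array","items":{"type":"number"}}},"translation":{"type":"array","items":{"type":"array","items":{"type":"number"}}},"hand":{"type":"array","items":{"type":"number"}},"squeeze":{"type":"number"}},"required":["rotation","translation","hand"]}

```bash
mkdir -p pics; cat > h.py <<'E'
import numpy as np, cv2
from cell import arm
def grab(n):
    im,d=arm.get_image(n); c=arm.camera_info(n); return im,d,c
def cloud(d,c):
    K,R,t=map(np.array,(c["K"],c["R"],c["t"]))
    v,u=np.mgrid[:d.shape[0],:d.shape[1]]
    P=np.stack([(u-K[0,2])/K[0,0]*d,(v-K[1,2])/K[1,1]*d,d],-1)
    return (P-t)@R   # R^T (P-t)
def px(X,c):
    p=np.array(c["K"])@(np.array(c["R"])@np.array(X)+np.array(c["t"])); return p[:2]/p[2]
E
python3 - <<'E'
from h import *
for n in("scene","top"):
    im,d,c=grab(n); cv2.imwrite(f"pics/{n}0.png",im); np.savez(f"{n}0.npz",im=im,P=cloud(d,c),d=d)
    print(n,-np.array(c["R"]).T@c["t"])
print(arm.get_state())
E
```

```text
scene [-0.135061    0.64297441  0.89440208]
top [-0.16767574 -0.13673956  1.57605827]
{'time': 0.1, 'joint_positions': array([ 1.05784529,  0.53709402, -0.00442821,  1.53874419,  0.00258869,
        1.06730115, -0.07120524]), 'dq': array([-0.00020226, -0.0023227 ,  0.00082708, -0.00206965, -0.00039402,
        0.00038731,  0.00253361]), 'joint_torque': array([ 2.47783595e-03, -5.84573042e+01,  1.05218444e+00, -2.59775305e+01,
        1.27078584e-02,  4.57840157e-03,  3.22628034e-05]), 'tool_pos': array([ 0.2807026 , -0.58594528,  0.40390999]), 'eef_rot': array([-3.14005556e+00,  1.09499133e-04,  4.46803113e-01]), 'contact_force': array([ 0.04021716, -0.08231528, -0.61755585]), 'wrist_torque': array([ 0.01914078, -0.02799603, -0.05730785]), 'grasp_force': 0.0, 'opening': 0.08543990556248837}
```

View pics/scene0.png

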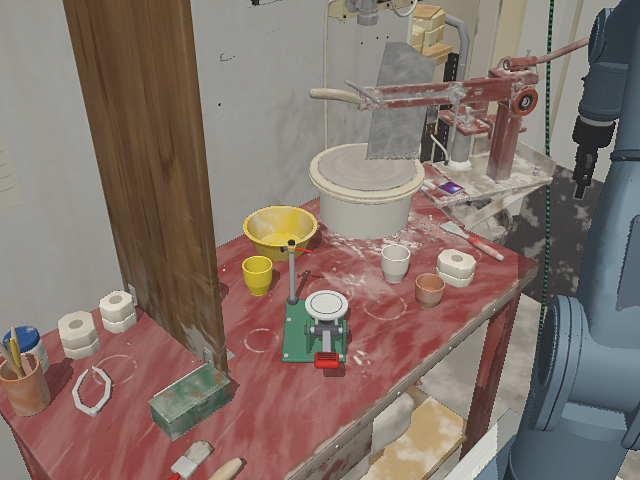

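View pics/top0.png

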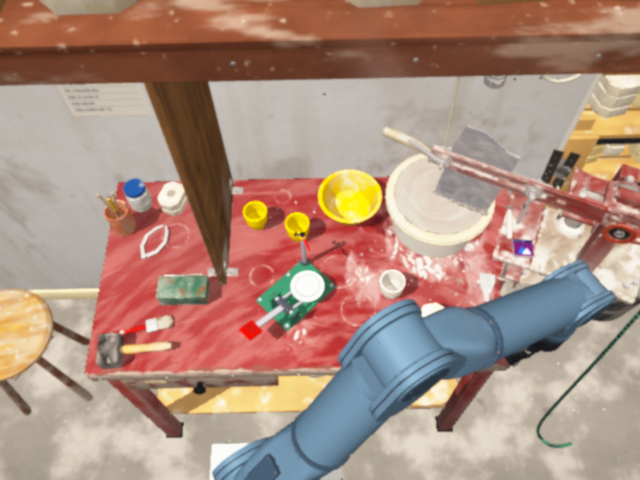

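The scene view shows the white cup at (395,263), the plate at (327,305), the red pad at (327,360), the pointer near (305,248), terracotta at (429,290) and the mould at (456,267). The top view shows the plate at (308,286), the pad at (251,330) and the cup at (392,284). The arm hides the terracotta cup there.

```bash
python3 - <<'E'
from h import *
def circ(Q):
    A=np.c_[2*Q[:,:2],np.ones(len(Q))]; s=np.linalg.lstsq(A,(Q[:,:2]**2).sum(1),rcond=None)[0]
    return s[:2],np.sqrt(s[2]+s[:2]@s[:2])
def rg(Q): return Q.min(0).round(3),Q.max(0).round(3),Q.mean(0).round(4),len(Q)
for n in("scene","top"):
    f=np.load(n+"0.npz"); P=f["P"]; im=f["im"]; hsv=cv2.cvtColor(im,cv2.COLOR_BGR2HSV)
    Z=P[...,2]; ok=f["d"]>0
    H,S,V=hsv[...,0],hsv[...,1],hsv[...,2]
    def box(a,b,c_,d_): m=np.zeros(Z.shape,bool); m[c_:d_,a:b]=1; return m&ok
    B={"scene":dict(cup=(375,418,238,288),plate=(298,356,285,330),pad=(308,345,345,374),terra=(410,448,268,310),mould=(432,480,245,290),ptr=(292,318,240,258)),
       "top":dict(cup=(374,410,265,303),plate=(286,330,266,306),pad=(236,266,316,344),ptr=(296,316,228,262))}[n]
    for k,b in B.items():
        m=box(*b)
        if k=="cup":
            Q=P[m&(Z>.071)&(Z<.09)]; print(n,k,rg(Q),circ(Q), (Q[:,:2].min(0)+Q[:,:2].max(0))/2)
        elif k=="plate":
            Q=P[m&(Z>.053)&(Z<.064)&(S<60)]; print(n,k,rg(Q),(Q[:,:2].min(0)+Q[:,:2].max(0))/2)
        elif k in("pad","ptr"):
            Q=P[m&((H<8)|(H>172))&(S>190)&(Z>.07)]; print(n,k,rg(Q)) if len(Q) else print(n,k,0)
            if k=="ptr": 
                v,u=np.nonzero(m&((H<8)|(H>172))&(S>190)); 
                o=np.argsort(u); print(np.c_[u,v,P[v,u]][o].round(3).tolist()[-25:])
        else:
            Q=P[m&(Z>.02)]; print(n,k,rg(Q),rg(P[m&(Z>(.06 if k=="terra" else .054))]))
E
```

```text
scene cup (array([ 0.515, -0.349,  0.071]), array([ 0.582, -0.278,  0.082]), array([ 0.5483, -0.3122,  0.0749]), 178) (array([ 0.54776865, -0.31283399]), np.float64(0.03206161447150144)) [ 0.54834039 -0.31345518]
scene plate (array([ 0.473, -0.129,  0.053]), array([ 0.595, -0.   ,  0.064]), array([ 0.5451, -0.0791,  0.0585]), 1047) [ 0.5342592  -0.06473899]
scene pad (array([0.381, 0.035, 0.094]), array([0.435, 0.091, 0.107]), array([0.4017, 0.0693, 0.101 ]), 220)
scene terra (array([ 0.4  , -0.394,  0.02 ]), array([ 0.481, -0.26 ,  0.067]), array([ 0.4362, -0.3021,  0.045 ]), 873) (array([ 0.4  , -0.329,  0.06 ]), array([ 0.466, -0.261,  0.067]), array([ 0.4336, -0.294 ,  0.0628]), 144)
scene mould (array([ 0.4  , -0.456,  0.02 ]), array([ 0.491, -0.288,  0.066]), array([ 0.4396, -0.3937,  0.0481]), 1178) (array([ 0.4  , -0.456,  0.054]), array([ 0.49 , -0.288,  0.066]), array([ 0.4436, -0.4028,  0.0574]), 599)
scene ptr (array([ 0.605, -0.094,  0.156]), array([ 0.635, -0.077,  0.163]), array([ 0.619 , -0.086 ,  0.1602]), 30)
[[298.0, 248.0, 0.63, -0.081, 0.162], [299.0, 248.0, 0.62
[... 1479 characters left out ...]
.634, -0.08, 0.159], [305.0, 240.0, 0.631, -0.083, 0.163], [305.0, 241.0, 0.631, -0.082, 0.159], [305.0, 242.0, 0.625, -0.083, 0.164], [305.0, 243.0, 0.626, -0.082, 0.157], [306.0, 241.0, 0.725, -0.079, -0.008], [306.0, 242.0, 0.625, -0.085, 0.164], [306.0, 243.0, 0.625, -0.085, 0.157], [306.0, 244.0, 0.62, -0.085, 0.161], [306.0, 245.0, 0.619, -0.085, 0.158], [307.0, 243.0, 0.716, -0.082, -0.006], [307.0, 244.0, 0.621, -0.088, 0.16], [307.0, 245.0, 0.616, -0.088, 0.164], [307.0, 246.0, 0.614, -0.088, 0.162], [308.0, 246.0, 0.618, -0.09, 0.154], [308.0, 247.0, 0.612, -0.09, 0.159], [308.0, 248.0, 0.609, -0.09, 0.159], [309.0, 248.0, 0.606, -0.093, 0.165], [309.0, 249.0, 0.606, -0.093, 0.16]]
```

```bash
python3 - <<'E'
from h import *
a=cv2.resize(cv2.imread("pics/scene0.png")[225:380,265:365],None,fx=3.8,fy=3.8,interpolation=cv2.INTER_CUBIC)
b=cv2.resize(cv2.imread("pics/top0.png")[220:350,230:345],None,fx=3.6,fy=3.6,interpolation=cv2.INTER_CUBIC)
h=max(a.shape[0],b.shape[0]); o=np.zeros((h,a.shape[1]+b.shape[1],3),np.uint8)
o[:a.shape[0],:a.shape[1]]=a;o[:b.shape[0],a.shape[1]:]=b; print(o.shape,a.shape); cv2.imwrite("pics/z.png",o)
# plate: ransac circle with r=46 on points near z .058
for n,b in(("scene",(298,356,285,330)),("top",(286,330,266,306))):
    f=np.load(n+"0.npz");P=f["P"][b[2]:b[3],b[0]:b[1]];I=f["im"][b[2]:b[3],b[0]:b[1]]
    m=(abs(P[...,2]-.058)<.006)&(I.min(-1)>150); Q=P[m][:,:2]
    g=np.array([(x,y) for x in np.arange(.5,.6,.001) for y in np.arange(-.13,-.04,.001)])
    D=np.linalg.norm(Q[None]-g[:,None],axis=2); s=(D<.046).sum(1)-3*((D>=.046)&(D<.05)).sum(1)
    t=s>=s.max()-3; print(n,len(Q),s.max(),g[t].mean(0),P[m][:,2].mean())
    f=f; 
    G=f["im"].astype(int); gm=(G[...,1]-G[...,2]>30)&(G[...,1]-G[...,0]>5)&(abs(f["P"][...,2]-.010)<.004)&(abs(f["P"][...,0]-.52)<.15)&(abs(f["P"][...,1]+.05)<.15)
    Q=f["P"][gm][:,:2].astype(np.float32); print(cv2.minAreaRect(Q),len(Q))
E
```

```text
(589, 794, 3) (589, 380, 3)
scene 984 873 [ 0.547 -0.083] 0.058432431550537144
((0.5490494966506958, -0.04755745828151703), (0.12813779711723328, 0.18938472867012024), 43.9833869934082) 1629
top 768 691 [ 0.549 -0.083] 0.057822097919616074
((0.5486772656440735, -0.04996219277381897), (0.1293310672044754, 0.18614225089550018), 44.04747009277344) 849
```

View pics/z.png

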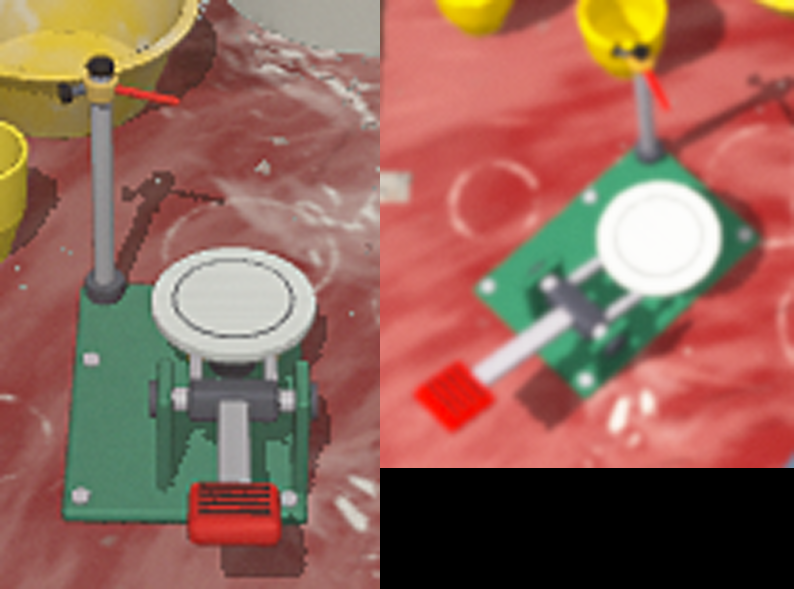

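The plate centre is (0.548, -0.083) at z 0.058 in both cameras. The pad is at about (0.408, 0.060), the pointer tip at z ≈ 0.159–0.160 pointing from about -10°, and the cup at (0.548, -0.3135). The jig's yaw reads about 0.77, outside the quoted range, but base, pad and plate all agree on it, so I'm using the measured value. Moving above the cup now.

servo_tool(rotation=[[0, 0, -0.0447], [0, 0, -0.0447], [0, 0, -0.0447], [0, 0, -0.0447], [0, 0, -0.0447], [0, 0, -0.0447], [0, 0, -0.0447], [0, 0, -0.0447], [0, 0, -0.0447], [0, 0, -0.0447]], translation=[[2.6, 2.6, -0.4], [2.6, 2.6, -0.4], [2.6, 2.6, -0.4], [2.6, 2.6, -0.4], [2.6, 2.6, -0.4], [2.6, 2.6, -0.4], [2.6, 2.6, -0.4], [2.6, 2.6, -0.4], [2.6, 2.6, -0.4], [2.6, 2.6, -0.4]], hand=[100, 100, 100, 100, 100, 100, 100, 100, 100, 100], squeeze=30)

```text
time: 0.93
tool_pos: [0.5417, -0.3246, 0.3641]
eef_rot: [-3.141, 0.001, -0.002]
contact_force: [0.0, -0.3, 0.2]
opening: 0.0853
grasp_force: 0.0
```

servo_tool(rotation=[[0, 0, 0], [0, 0, 0], [0, 0, 0], [0, 0, 0], [0, 0, 0], [0, 0, 0], [0, 0, 0], [0, 0, 0], [0, 0, 0], [0, 0, 0]], translation=[[0.35, 0.6, 0], [0.35, 0.6, -1.5], [0, 0, -2.0], [0, 0, -2.0], [0, 0, -2.0], [0, 0, -2.0], [0, 0, -2.0], [0, 0, -2.0], [0, 0, -1.5], [0, 0, -0.8]], hand=[100, 100, 100, 100, 100, 100, 100, 100, 100, 100])

```text
time: 1.77
tool_pos: [0.5468, -0.3137, 0.2042]
eef_rot: [-3.14, 0.003, 0.0]
contact_force: [-0.0, 0.8, -0.1]
opening: 0.0856
grasp_force: 0.0
```

```bash
python3 - <<'E'
from h import *
im,d,c=grab("scene"); cv2.imwrite("pics/g1.png",cv2.resize(im[180:320,330:490],None,fx=4,fy=4))
print(arm.get_state()["tool_pos"])
E
```

```text
[ 0.54663279 -0.31361973  0.20363014]
```

View pics/g1.png

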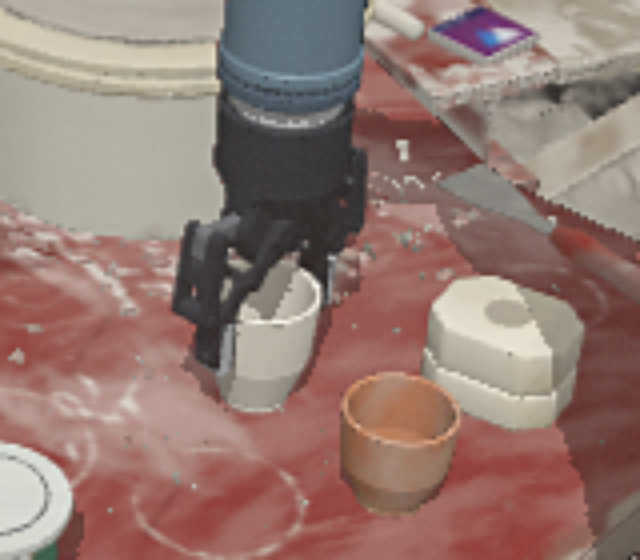

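The fingers straddle the cup (crop 220–330, 270–370), clear of the terracotta cup and the mould. Closing.

servo_tool(rotation=[[0, 0, 0], [0, 0, 0], [0, 0, 0], [0, 0, 0], [0, 0, 0], [0, 0, 0], [0, 0, 0], [0, 0, 0], [0, 0, 0], [0, 0, 0]], translation=[[0.1, 0, 0], [0, 0, 0], [0, 0, 0], [0, 0, 0], [0, 0, 0], [0, 0, 0], [0, 0, 0], [0, 0, 0], [0, 0, 0], [0, 0, 0]], hand=[80, 70, 65, 60, 55, 50, 50, 50, 50, 50], squeeze=30)

```text
time: 2.65
tool_pos: [0.5493, -0.3144, 0.2074]
eef_rot: [3.141, -0.001, -0.0]
contact_force: [-0.1, 0.8, 5.7]
opening: 0.0664
grasp_force: 34.1
```

servo_tool(rotation=[[0, 0, 0], [0, 0, 0], [0, 0, 0], [0, 0, 0], [0, 0, 0], [0, 0, 0], [0, 0, 0], [0, 0, 0], [0, 0, 0], [0, 0, 0]], translation=[[0, 0, 0.3], [0, 0, 0.7], [0, 0, 1.4], [0, 0, 1.8], [0, 0, 2], [0, 0, 2], [0, 0, 2], [0, 0, 1.5], [0, 0, 0.8], [0, 0, 0]], hand=[50, 50, 50, 50, 50, 50, 50, 50, 50, 50])

```text
time: 3.48
tool_pos: [0.5494, -0.3146, 0.3344]
eef_rot: [3.14, -0.004, -0.0]
contact_force: [-0.3, 0.1, -1.3]
opening: 0.0663
grasp_force: 34.1
```

```bash
python3 - <<'E'
from h import *
im,d,c=grab("scene"); cv2.imwrite("pics/g2.png",cv2.resize(im[130:330,280:480],None,fx=3,fy=3))
s=arm.get_state();print(s["tool_pos"],s["grasp_force"],s["opening"],s["contact_force"])
E
```

```text
[ 0.54893069 -0.31427897  0.33273854] 34.052624427422415 0.06611976560317478 [ 0.4538993  -0.05916618 -2.28759615]
```

View pics/g2.png

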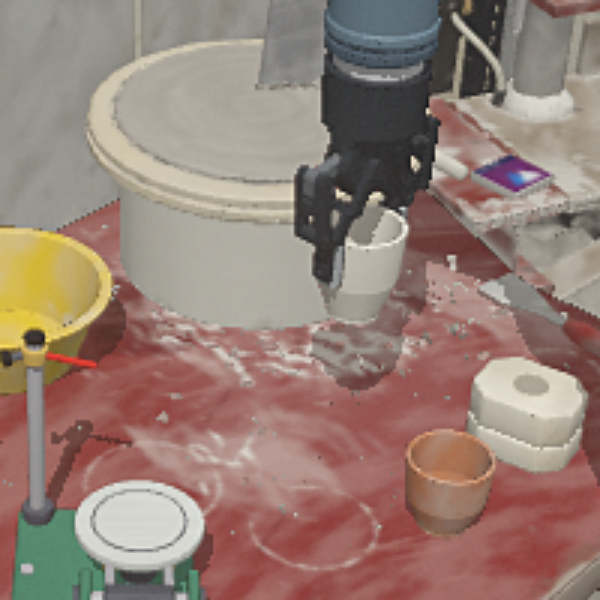

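The cup is held upright (crop 365, 270), and the bystanders have not moved. Carrying it over the plate.

servo_tool(rotation=[[0, 0, 0], [0, 0, 0], [0, 0, 0], [0, 0, 0], [0, 0, 0], [0, 0, 0], [0, 0, 0], [0, 0, 0], [0, 0, 0], [0, 0, 0]], translation=[[0, 1, 0], [0, 2, 0], [0, 3, 0], [0, 3, 0], [0, 3, 0], [0, 3, 0], [0, 3, 0], [0, 2.6, 0], [0, 1.7, 0], [0, 0.8, 0]], hand=[50, 50, 50, 50, 50, 50, 50, 50, 50, 50])

```text
time: 4.37
tool_pos: [0.5482, -0.079, 0.3304]
eef_rot: [-3.139, 0.003, 0.005]
contact_force: [0.4, 0.6, -2.3]
opening: 0.066
grasp_force: 34.1
```

```bash
python3 - <<'E'
from h import *
im,d,c=grab("scene"); cv2.imwrite("pics/g3.png",cv2.resize(im[180:380,230:430],None,fx=3,fy=3))
P=cloud(d,c); s=arm.get_state();T=s["tool_pos"];print(T,s["eef_rot"])
D=P-T; m=(abs(D[...,0])<.06)&(abs(D[...,1])<.06)&(d>0)&(im.min(-1)>130)
Q=D[m&(D[...,2]<-.08)&(D[...,2]>-.23)]; z=Q[:,2]
print(np.histogram(z,bins=np.arange(-.23,-.08,.01)))
r=Q[(z>-.145)]; print(r.max(0)); lo=Q[z<-.18]; print(z.min(),np.percentile(z,[.5,99.5]))
E
```

```text
[ 0.54835863 -0.0789638   0.33059969] [-3.13942531e+00  2.37554238e-03  4.85391181e-03]
(array([  0,   0,  31,  44,  53,  59, 120, 131, 137, 171,  21,   0,   0,
         0,   0]), array([-0.23, -0.22, -0.21, -0.2 , -0.19, -0.18, -0.17, -0.16, -0.15,
       -0.14, -0.13, -0.12, -0.11, -0.1 , -0.09, -0.08]))
[ 0.03102738  0.03998364 -0.12710303]
-0.20624532318715327 [-0.20512886 -0.12819536]
```

View pics/g3.png

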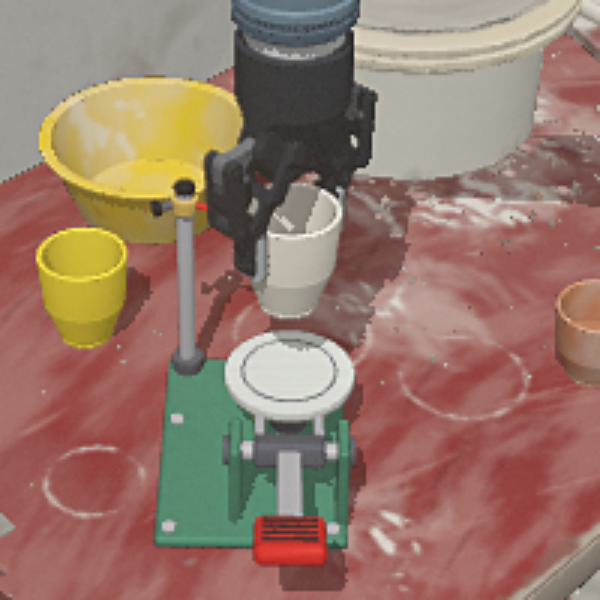

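The cup hangs upright over the plate with its foot 0.2055 below the TCP, so placing needs TCP z ≈ 0.264. The pointer is clear of the fingers. Lowering.

servo_tool(rotation=[[0, 0, 0], [0, 0, 0], [0, 0, 0], [0, 0, 0], [0, 0, 0], [0, 0, 0], [0, 0, 0], [0, 0, 0], [0, 0, 0], [0, 0, 0]], translation=[[0, -0.2, 0], [0, -0.2, -0.6], [0, 0, -1.2], [0, 0, -1.4], [0, 0, -1.2], [0, 0, -0.8], [0, 0, -0.6], [0, 0, -0.3], [0, 0, -0.1], [0, 0, 0]], hand=[50, 50, 50, 50, 50, 50, 50, 50, 50, 50])

```text
time: 5.25
tool_pos: [0.549, -0.0873, 0.2697]
eef_rot: [3.142, -0.0, -0.0]
contact_force: [-0.2, -0.2, -0.8]
opening: 0.066
grasp_force: 34.1
```

servo_tool(rotation=[[0, 0, 0], [0, 0, 0], [0, 0, 0], [0, 0, 0], [0, 0, 0], [0, 0, 0], [0, 0, 0], [0, 0, 0], [0, 0, 0], [0, 0, 0]], translation=[[0, 0.2, 0], [0, 0.2, 0], [0, 0, -0.1], [0, 0, -0.1], [0, 0, -0.1], [0, 0, -0.1], [0, 0, -0.1], [0, 0, -0.05], [0, 0, 0], [0, 0, 0]], hand=[50, 50, 50, 50, 50, 50, 50, 50, 50, 50])

```text
time: 6.08
tool_pos: [0.5494, -0.0832, 0.2653]
eef_rot: [3.142, -0.002, -0.0]
contact_force: [-2.4, 0.7, 8.7]
opening: 0.0664
grasp_force: 34.5
```

```bash
cat > cup.py <<'E'
from h import *
def meas(n):
    im,d,c=grab(n);P=cloud(d,c)
    D=P-np.array([.548,-.083,0]);m=(np.hypot(D[...,0],D[...,1])<.06)&(d>0)&(im.min(-1)>120)
    Q=D[m]; return im,Q
if __name__=="__main__":
    s=arm.get_state();print(s["tool_pos"],s["contact_force"],s["grasp_force"])
    for n in("scene","top"):
        im,Q=meas(n); z=Q[:,2]; R=Q[(z>.1)&(z<.2)]
        if len(R): zt=np.percentile(R[:,2],98); T=R[R[:,2]>zt-.006]; print(n,"rim z",zt,"xy",T.min(0),T.max(0))
        F=Q[(z>.064)&(z<.075)]; print("foot",F.min(0)if len(F)else 0,F.max(0)if len(F)else 0)
E
python3 cup.py
```

```text
[ 0.54940002 -0.08320475  0.2652527 ] [-2.43251582  0.6621542   8.74724264] 34.47157646412961
scene rim z 0.13616635066768637 xy [-0.03387631 -0.04029194  0.13017205] [0.0317254  0.05236332 0.19156696]
foot [-0.02276731 -0.00817983  0.06428242] [0.00975945 0.02372613 0.07475752]
top rim z 0.13871892468516908 xy [-0.03542799 -0.03732629  0.13273789] [-0.00321642  0.00954929  0.14732785]
foot [-0.0252268  -0.04126497  0.0640266 ] [0.0270262  0.01265354 0.07492416]
```

The foot is on the plate (+8.7 N). Releasing.

servo_tool(rotation=[[0, 0, 0], [0, 0, 0], [0, 0, 0], [0, 0, 0], [0, 0, 0], [0, 0, 0], [0, 0, 0], [0, 0, 0], [0, 0, 0], [0, 0, 0]], translation=[[0, 0, 0.1], [0, 0, 0], [0, 0, 0], [0, 0, 0], [0, 0, 0], [0, 0, 0], [0, 0, 0], [0, 0, 0], [0, 0, 0], [0, 0, 0]], hand=[76, 78, 82, 86, 90, 95, 100, 100, 100, 100])

```text
time: 7.02
tool_pos: [0.5489, -0.0832, 0.2652]
eef_rot: [3.142, 0.0, -0.0]
contact_force: [0.2, 0.4, 0.8]
opening: 0.0852
grasp_force: 0.0
```

```bash
python3 cup.py
```

```text
[ 0.54885289 -0.08320819  0.26519094] [0.15078768 0.36440641 0.76606907] 0.0
scene rim z 0.13726825499322098 xy [-0.03457196 -0.05175275  0.13131041] [0.03243824 0.05357103 0.19521089]
foot [-0.02352132 -0.0073861   0.06437207] [0.01120766 0.02325394 0.07495785]
top rim z 0.1359961276450106 xy [-0.03489308 -0.03264874  0.13010075] [-0.00234493  0.00966182  0.16542328]
foot [-0.04319593 -0.03585534  0.06414773] [0.02476886 0.0126904  0.07496728]
```

servo_tool(rotation=[[0, 0, 0], [0, 0, 0], [0, 0, 0], [0, 0, 0], [0, 0, 0], [0, 0, 0], [0, 0, 0], [0, 0, 0], [0, 0, 0], [0, 0, 0]], translation=[[0, 0, 0.3], [0, 0, 0.6], [0, 0, 1.0], [0, 0, 1.4], [0, 0, 1.6], [0, 0, 1.8], [0, 0, 1.8], [0, 0, 1.5], [0, 0, 1], [0, 0, 0.5]], hand=[100, 100, 100, 100, 100, 100, 100, 100, 100, 100])

```text
time: 7.95
tool_pos: [0.5492, -0.0832, 0.3824]
eef_rot: [3.141, -0.003, -0.0]
contact_force: [0.3, 0.0, -0.4]
opening: 0.0852
grasp_force: 0.0
```

```bash
python3 - <<'E'
from h import *
f=np.load("top0.npz");P=f["P"];m=(P[...,2]>.1)&(P[...,2]<.5)&(P[...,1]>.05)&(P[...,1]<.4)&(P[...,0]<.8)&(P[...,0]>.4)&(f["im"][...,2]<140)
Q=P[m];print(np.percentile(Q,[1,50,99],axis=0))
im,d,c=grab("scene"); cv2.imwrite("pics/g4.png",cv2.resize(im[180:380,230:430],None,fx=3,fy=3))
E
python3 cup.py
```

```text
[[0.58755052 0.14900984 0.10763621]
 [0.66553854 0.15072509 0.33331359]
 [0.79615501 0.16627621 0.49708323]]
[ 0.54928737 -0.08326318  0.38237062] [-0.37351927  0.84178922  0.6513887 ] 0.0
scene rim z 0.1359694198080752 xy [-0.03460183 -0.03396437  0.12999488] [0.03532245 0.03491222 0.13783874]
foot [-0.02396375 -0.00437907  0.06405265] [0.01029977 0.02457166 0.0748186 ]
top rim z 0.13890476193449447 xy [-0.03684914 -0.03236263  0.13306   ] [0.03331966 0.01744629 0.14627327]
foot [-0.03984905 -0.04423408  0.06406567] [0.02446954 0.0179753  0.07495211]
```

View pics/g4.png

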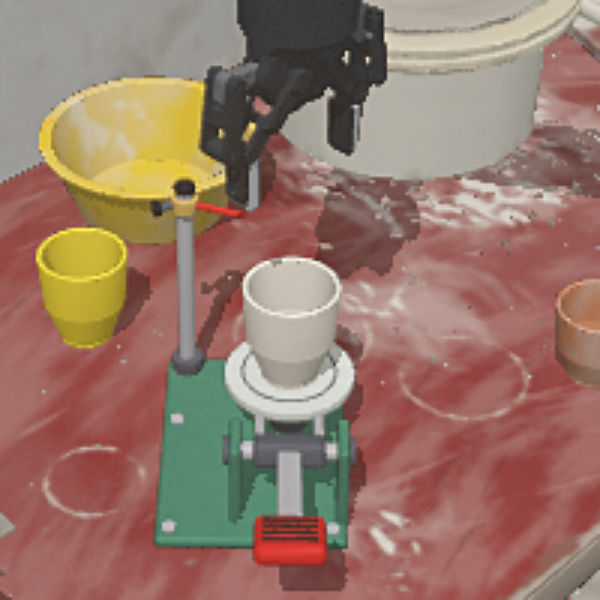

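The cup stands upright and centred on the plate within about 1 mm, lever up. Next I close the fingers and go above the pad.

servo_tool(rotation=[[0, 0, 0], [0, 0, 0], [0, 0, 0], [0, 0, 0], [0, 0, 0], [0, 0, 0], [0, 0, 0], [0, 0, 0], [0, 0, 0], [0, 0, 0]], translation=[[-0.5, 0.5, 0.2], [-1.3, 1.3, 0], [-1.8, 1.8, 0], [-2, 2, 0], [-2, 2, 0], [-2, 2, -0.5], [-2, 2, -1], [-1.4, 1.4, -1], [-0.9, 0.9, -1], [-0.4, 0.4, -0.5]], hand=[90, 60, 30, 0, 0, 0, 0, 0, 0, 0])

```text
time: 8.93
tool_pos: [0.4035, 0.0611, 0.3407]
eef_rot: [3.141, 0.004, 0.003]
contact_force: [-0.1, -0.3, 0.5]
opening: -0.0
grasp_force: 0.0
```

```bash
python3 cup.py
```

```text
[0.40345079 0.06111179 0.34069034] [-0.14887294 -0.27828446  0.48259145] 0.0
scene rim z 0.12932461268374856 xy [0.0097777  0.0277848  0.12520412] [0.0175105  0.03261873 0.12948786]
foot [0.00057555 0.02095059 0.0663552 ] [0.00331246 0.02115863 0.06755142]
top rim z 0.13787059895542922 xy [-0.03456983 -0.0322965   0.13193338] [0.03376607 0.03327823 0.14309631]
foot [-0.04045945 -0.03899262  0.06405565] [0.02743945 0.03986769 0.07496983]
```

servo_tool(rotation=[[0, 0, 0], [0, 0, 0], [0, 0, 0], [0, 0, 0], [0, 0, 0], [0, 0, 0], [0, 0, 0], [0, 0, 0], [0, 0, 0], [0, 0, 0]], translation=[[0, 0, -0.8], [0, 0, -1.4], [0, 0, -1.6], [0, 0, -1], [0, 0, -0.5], [0, 0, -0.4], [0, 0, -0.4], [0, 0, -0.4], [0, 0, -0.3], [0, 0, -0.3]], hand=[0, 0, 0, 0, 0, 0, 0, 0, 0, 0])

```text
time: 9.87
tool_pos: [0.4061, 0.0601, 0.2714]
eef_rot: [-3.141, -0.001, -0.0]
contact_force: [-1.2, 1.0, 5.9]
opening: 0.0001
grasp_force: 2.5
```

servo_tool(rotation=[[0, 0, 0], [0, 0, 0], [0, 0, 0], [0, 0, 0], [0, 0, 0], [0, 0, 0], [0, 0, 0], [0, 0, 0], [0, 0, 0], [0, 0, 0]], translation=[[0, 0, -0.3], [0, 0, -0.3], [0, 0, -0.3], [0, 0, -0.3], [0, 0, -0.3], [0, 0, -0.3], [0, 0, -0.2], [0, 0, -0.1], [0, 0, 0], [0, 0, 0]], hand=[0, 0, 0, 0, 0, 0, 0, 0, 0, 0])

```text
time: 10.7
tool_pos: [0.4058, 0.0606, 0.2505]
eef_rot: [-3.141, -0.0, 0.001]
contact_force: [-3.4, 3.4, 6.2]
opening: -0.0
grasp_force: 3.1
```

```bash
python3 cup.py
```

```text
[0.40583665 0.06064146 0.25053789] [-3.3947198   3.37514445  6.19221553] 3.133163136346866
foot [0.01295405 0.01393455 0.06654445] [0.04336301 0.04383543 0.07432409]
top rim z 0.15082804740901837 xy [-0.03489191 -0.03259035  0.14501349] [0.0326766  0.03243736 0.15441388]
foot [-0.05342931 -0.04457378  0.06402557] [0.02915004 0.05303725 0.07497632]
```

servo_tool(rotation=[[0, 0, 0], [0, 0, 0], [0, 0, 0], [0, 0, 0], [0, 0, 0], [0, 0, 0], [0, 0, 0], [0, 0, 0], [0, 0, 0], [0, 0, 0]], translation=[[0, 0, -0.2], [0, 0, -0.3], [0, 0, -0.3], [0, 0, -0.3], [0, 0, -0.3], [0, 0, -0.3], [0, 0, -0.2], [0, 0, -0.1], [0, 0, -0.1], [0, 0, 0]], hand=[0, 0, 0, 0, 0, 0, 0, 0, 0, 0])

```text
time: 11.63
tool_pos: [0.4058, 0.0607, 0.2295]
eef_rot: [-3.141, -0.0, 0.001]
contact_force: [-2.8, 3.2, 8.6]
opening: -0.0001
grasp_force: 4.5
```

```bash
python3 cup.py; python3 - <<'E'
from h import *
from cup import meas
# pointer and plate height, averaged, same camera
for n in("scene","top"):
    zs=[];rs=[];ps=[]
    for i in range(6):
        im,d,c=grab(n);P=cloud(d,c);h=cv2.cvtColor(im,cv2.COLOR_BGR2HSV)
        m=((h[...,0]<8)|(h[...,0]>172))&(h[...,1]>190)&(abs(P[...,2]-.16)<.02)&(abs(P[...,0]-.62)<.025)&(abs(P[...,1]+.085)<.03)
        zs+=list(P[m][:,2])
        D=P-np.array([.548,-.083,0]);r=np.hypot(D[...,0],D[...,1]);w=im.min(-1)>120
        rs+=list(D[(r>.031)&(r<.034)&w&(D[...,2]>.13)&(D[...,2]<.18)][:,2])
        ps+=list(D[(r>.03)&(r<.044)&w&(D[...,2]>.05)&(D[...,2]<.1)][:,2])
    f=lambda a:(len(a),np.median(a).round(4),np.percentile(a,[10,90]).round(4)) if len(a) else 0
    print(n,"ptr",f(zs),"rim",f(rs),"plate",f(ps))
im=cv2.vconcat([cv2.resize(grab(n)[0][a:a+75,b:b+150],None,fx=4,fy=4,interpolation=cv2.INTER_CUBIC) for n,a,b in(("scene",230,260),("top",230,240))])
cv2.imwrite("pics/f.png",im)
E
```

```text
[0.40578114 0.06072151 0.22953581] [-2.8352587  3.1603266  8.628902 ] 4.543265263091598
foot 0 0
top rim z 0.1620854297053094 xy [-0.03608664 -0.03281645  0.15615849] [0.03265713 0.0319365  0.16565391]
foot [-0.05490725 -0.04184153  0.06450877] [0.01754255 0.05549872 0.07498936]
scene ptr (75, np.float64(0.1605), array([0.1583, 0.1621])) rim 0 plate (55, np.float64(0.0827), array([0.0803, 0.084 ]))
top ptr (98, np.float64(0.1613), array([0.1573, 0.1653])) rim (911, np.float64(0.1517), array([0.1363, 0.1603])) plate (1687, np.float64(0.0821), array([0.0772, 0.0868]))
```

View pics/f.png

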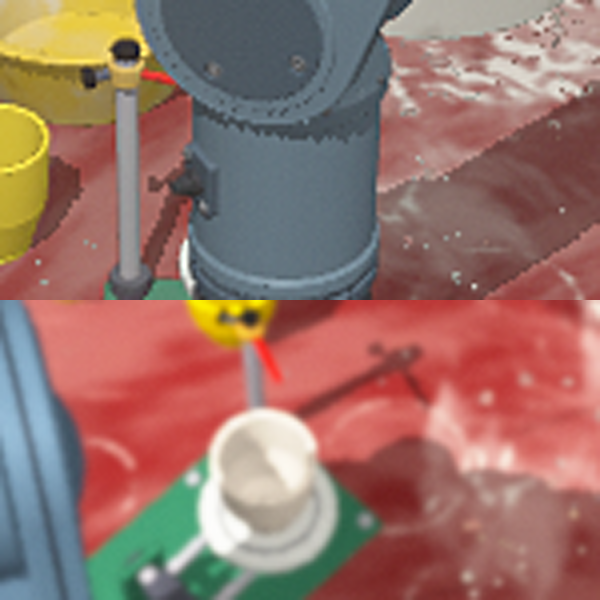

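The cup stands upright on the plate, with the plate at about 0.0823 and so the rim at about 0.158. The pointer's axis is at about 0.1595. One more small press of 2 mm.

servo_tool(rotation=[[0, 0, 0], [0, 0, 0], [0, 0, 0], [0, 0, 0], [0, 0, 0], [0, 0, 0], [0, 0, 0], [0, 0, 0], [0, 0, 0], [0, 0, 0]], translation=[[0, 0, -0.1], [0, 0, -0.1], [0, 0, 0], [0, 0, 0], [0, 0, 0], [0, 0, 0], [0, 0, 0], [0, 0, 0], [0, 0, 0], [0, 0, 0]], hand=[0, 0, 0, 0, 0, 0, 0, 0, 0, 0])

```text
time: 13.27
tool_pos: [0.4058, 0.0607, 0.2277]
eef_rot: [-3.141, -0.0, 0.001]
contact_force: [-3.0, 3.3, 8.9]
opening: -0.0004
grasp_force: 4.6
```

```bash
python3 - <<'E'
from h import *
ps=[]
for i in range(5):
    im,d,c=grab("top");P=cloud(d,c)
    D=P-np.array([.548,-.083,0]);r=np.hypot(D[...,0],D[...,1])
    ps+=list(D[(r>.03)&(r<.044)&(im.min(-1)>120)&(D[...,2]>.05)&(D[...,2]<.1)][:,2])
s=arm.get_state();print(np.median(ps)+.076,s["tool_pos"],s["contact_force"])
print(arm.hand_in())
E
```

```text
0.15915308975913955 [0.40583767 0.06067279 0.22771305] [-4.03201691  3.39456746  8.98276107]
the job is handed in; nothing more can be done
None
```

I handed the job in with the white cup upright and centred on the plate, the lever held down at about 9 N, and the rim measured at 0.159 m against a pointer tip at about 0.1595 m; no verdict came back.

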